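Set the analyser's depth selector for the sample cassette

TASK

Take the sample cassette that stands by itself in the small bay of the steel tray, and stand it upright on the analyser's stage, centred in the marked outline and in line with it; set it down, do not drop it. Set the analyser's depth selector to that cassette's thickness, which the finger opening shows as you pinch it: pull the sprung black knob up, turn its nose to the notch whose mark fits (thin, medium or thick bar) and let it snap fully down. Leave the other two cassettes, the white jar and the beaker where they are.

Things in the scene. Friction and masses are not known exactly. Their poses are not given: they have to be found in the camera images.
- cassette_a: closed flat sample cassette, grey plastic with a round dark window in each broad face: 90 long (own x), 64 high (own z), standing on its long edge; its thickness (own y) is 16, 28 or 40, a different one for each of the three cassettes, and is to be found by pinching or looking. 160 g, give or take 30 %. Origin: centre of its underside. Which cassette stands in which place of the tray varies.
- cassette_b: closed flat sample cassette, grey plastic with a round dark window in each broad face: 90 long (own x), 64 high (own z), standing on its long edge; its thickness (own y) is 16, 28 or 40, a different one for each of the three cassettes, and is to be found by pinching or looking. 160 g, give or take 30 %. Origin: centre of its underside. Which cassette stands in which place of the tray varies.
- cassette_c: closed flat sample cassette, grey plastic with a round dark window in each broad face: 90 long (own x), 64 high (own z), standing on its long edge; its thickness (own y) is 16, 28 or 40, a different one for each of the three cassettes, and is to be found by pinching or looking. 160 g, give or take 30 %. Origin: centre of its underside. Which cassette stands in which place of the tray varies.
- tray: fixed flat steel tray, 140 (x) x 320 (y), floor 6 thick, rim 12 high; origin: centre of its underside. A bar across it 16 high, 30 mm to the -y side of the origin, parts the small bay (-y side) from the large bay, where the other two cassettes stand at about y = +30 and +115 mm.
- sample_place (a point): centre of the tray's small bay, on its floor (6 mm above the bench); x, y, z axes as the tray's, x away from the robot at zero yaw. The sample is the one cassette in this bay, within 15 mm of this point, its long side along the tray's x to within 0.15 rad.
- stage (a point): centre of the marked outline (116 x 67) on the analyser's aluminium stage, on its surface 20 mm above the bench. Set the cassette here, its long side (own x, either way round) along this point's x. The stage is 200 (x) x 140 (y); the grey analyser housing, 70 mm high, begins 80 mm to the -y side of this point. z up.
- analyser: fixed analyser, x away from the robot at zero yaw. The selector's vertical axis stands at x = -20, y = -80 mm of this origin, on the grey deck 70 mm above the bench. The white head, 140 mm high, begins at y = -170 mm. Around the knob's foot a dial with steel teeth, tops 17 mm above the deck, and bar marks outside them.
- knob_grip (a point): grip point of the depth selector, a black bar knob 80 long (this point's x) x 20 wide (y) x 40 high. It lies on the turning axis, 18 mm under the knob's flat top, 114 mm above the bench at home, and rises and turns with the knob. x points along the bar towards the pointer nose (white line on the top on that side). Tooth tops lie 27 mm below it, at home.
- selector (a joint): turn of the knob, rad, counterclockwise seen from above. Notches: 0 (dot; parked, the start), 0.45 (thin bar: 16 mm cassette), 0.90 (medium: 28 mm), 1.35 (thick: 40 mm). At 0 the nose points 0.675 rad clockwise of the analyser's x. Locked (0.04 rad play) unless pulled up; round-topped teeth let the nose fall into the nearest notch on release. Friction 0.03 N m.
- selector_pull (a joint): lift of the knob in m: 0 fully home, 0.016 at the upper stop. The nose is clear of the teeth above 0.0125. A spring pulls it down with 5 N at home, 13 N at 0.014.
- jar: white screw-cap jar, 68 in diameter, 115 high, standing on the bench; origin at the centre of its underside. Bystander, leave it alone.
- beaker: clear glass beaker, 80 in diameter, 100 high, standing on the bench; origin at the centre of its underside. Bystander, leave it alone.
Mind the look-alikes: they are no part of the job. Leave any orange look-alike of the cassette_c alone.

How it is judged:
On the way:
1. the knob is pulled up and turned, still up, past the first tooth (lift over 8 mm with the selector between 0.12 and 0.36 rad) (value of joint selector_pull above 0.008 m and value of joint selector between 0.12 and 0.36 rad).
At the end, for the whole second after the job is handed in: Small-bay cassette upright and still on the stage, within 15 mm and 0.2 rad of the outline; selector within 0.1 rad of the notch for its thickness and fully down (lift under 3 mm); the other two cassettes upright in the large bay, moved under 20 mm (((horizontal distance between cassette_a and stage below 0.015 m and angle between the x axis of cassette_a and the x axis of stage, either way round below 0.2 rad and angle between cassette_a's own z axis and vertical below 0.06 rad and z of cassette_a in the frame of stage between -0.004 and 0.004 m and linear speed of cassette_a below 0.01 m/s and value of joint selector between 0.8 and 1 rad and distance of each of cassette_b, cassette_c from where it was at the start of the episode below 0.02 m and angle between each of cassette_b, cassette_c's own z axis and vertical below 0.1 rad and y of each of cassette_b, cassette_c in the frame of sample_place above 0.06 m) or (horizontal distance between cassette_b and stage below 0.015 m and angle between the x axis of cassette_b and the x axis of stage, either way round below 0.2 rad and angle between cassette_b's own z axis and vertical below 0.06 rad and z of cassette_b in the frame of stage between -0.004 and 0.004 m and linear speed of cassette_b below 0.01 m/s and value of joint selector between 1.25 and 1.45 rad and distance of each of cassette_a, cassette_c from where it was at the start of the episode below 0.02 m and angle between each of cassette_a, cassette_c's own z axis and vertical below 0.1 rad and y of each of cassette_a, cassette_c in the frame of sample_place above 0.06 m) or (horizontal distance between cassette_c and stage below 0.015 m and angle between the x axis of cassette_c and the x axis of stage, either way round below 0.2 rad and angle between cassette_c's own z axis and vertical below 0.06 rad and z of cassette_c in the frame of stage between -0.004 and 0.004 m and linear speed of cassette_c below 0.01 m/s and value of joint selector between 0.35 and 0.55 rad and distance of each of cassette_a, cassette_b from where it was at the start of the episode below 0.02 m and angle between each of cassette_a, cassette_b's own z axis and vertical below 0.1 rad and y of each of cassette_a, cassette_b in the frame of sample_place above 0.06 m)) and value of joint selector_pull below 0.003 m); the robot touches nothing.
It fails at once if a cassette is let go in mid-air (more than 20 mm above the stage) ((height (world z) of cassette_a above 0.042 m and contact force between cassette_a and the fingers below 0.1 N) or (height (world z) of cassette_b above 0.042 m and contact force between cassette_b and the fingers below 0.1 N) or (height (world z) of cassette_c above 0.042 m and contact force between cassette_c and the fingers below 0.1 N)).
It fails at once if the white jar or the beaker is pushed more than 40 mm or tipped over (distance of any of jar, beaker from where it was at the start of the episode above 0.04 m or angle between any of jar, beaker's own z axis and vertical above 0.6 rad).
It also fails if it takes over 54 s, if anything falls off the work surface, if the arm or the gripper's body presses on something with over 40 N, if the wrist force passes 120 N, or if a joint passes its speed limit or range.

ROBOT

A 6-joint arm with a two-finger parallel gripper is mounted at the origin on the work surface. World frame = base frame: x ahead of the robot, y to its left, z up, the work surface at z = 0. Lengths are in m, angles in rad, forces in N, time in s.
With the tool pointing down it reaches from about 0.325 to 0.775 m from the base axis. Payload 5.5 kg.
Tool frame: the origin (TCP) lies on the centre line of the jaws, within the pads' length; the fingertips stand manip.nose_length ahead of it and the grasp point (between the pads) lies 11 mm behind it (manip.nose_length is the distance from the TCP to the fingertips, in m); z points along the fingers, y is the line along which they close (so a half turn about z gives the same grasp; the last joint's range is limited). The gripper opens to 85 mm and grips with 20 to 120 N. Pads are 22 mm wide; open, the fingers measure 114 mm over their backs; the gripper's body (76 mm by 85 mm) begins 54 mm behind the grasp point. The pads swing forward as they close: fully open they stand 13 mm farther back than shut.
Start: joints at [1.208, 0.091, 1.231, -0, 1.82, -0.057], TCP at [0.181, 0.572, 0.239] pointing down, gripper open.
Joint ranges: [-2.87, 2.87], [-0.86, 2.18], [0.17, 2.46], [-1.51, 4.65], [0.06, 2.69], [-2.65, 2.65]. Speed limits (rad/s): [2.57, 2.57, 3.01, 3.14, 3.14, 3.14].

INTERFACE

Orientations are given as a rotation vector (axis times angle).
In Python, from workcell import manip, kinematics, monitor, optics gives the robot as it stands. Calls block until the motion is done:
- manip.move_ptp(position, orientation): joint-space move of the TCP to a pose.
- manip.line_to(position, frame=None, vel=0.15, threshold=None): straight line of the TCP; frame=None keeps the orientation; vel is the mean speed in m/s. With threshold (N) it stops when the force on the tool has changed by that much, and returns True; else False.
- manip.set_joints(angles): joint-space move.
- manip.let_go() and manip.close_gripper(): open the fingers fully, or close them until they stop; the grip force is fixed at half the most.
- manip.hold(seconds).
- kinematics.solve_ik(position, orientation): joint angles nearest the present ones, or None.
- monitor.get_obs(): the state.
- optics.read_camera(name): name is "scene" or "top" or "wrist"; returns a dict with "pixels" (400x640x3 uint8, red, green, blue), "range_z" (400x640 float32, m along the optical axis (not along the pixel's ray), 0 where there is no reading), "fx", "fy", "cx", "cy" (pixels), "k1" (the pictures are not rectified: a ray, as slopes to the right and down, at radius r is drawn at 1 + k1 r^2 times it, then the intrinsics apply), "origin" and "rotation" of the camera in the world; the wrist camera has in their place "hand_eye" (4x4, takes a point from camera to tool coordinates, whose origin is the TCP and whose axes are the flange's). Camera axes: x right, y down, z forward; pixel columns grow to the right and rows downward; lengths in m; the calibration is good to about 2 mm. A picture is of the moment at which its call begins: read the wrist's pose just before it.
A pose or a line that the arm cannot do raises manip.MotionError and nothing moves.
- manip.finish_job(): hands the job in; it is judged then, once.
The state is a dict: "time": time; "joint_positions": joint angles; "dq": joint speeds; "tau": joint torques, N m; "tool_pos": TCP position; "tool_rot": TCP orientation; "ft_force": force on the tool from outside, world axes, zero at the start; "ft_torque": the same for the moment, N m; "finger_gap": opening from 0.0 (shut) to 1.0 (fully open); "finger_force": force on a finger pad.
Only numpy, scipy, OpenCV 4.12 (cv2) and the standard library are available. Lean on these libraries where they do the work, as an engineer would, in place of code of your own. Each camera call takes 0.05 s, during which the arm holds its last target. There are 200 camera calls.

## Working session

There is one attempt and no reset: what is moved stays moved. The work goes in short steps, each a Python script; the robot and the scene stay as the last script left them, time stands still between calls to the robot, and variables do not carry over. Pictures are saved under pics/ and viewed, at most 10 in all, crops included, and the job is handed in when it is done.

```bash
mkdir -p pics
cat > h.py <<'E'
import numpy as np, cv2
from workcell import manip, kinematics, monitor, optics
from scipy.spatial.transform import Rotation as R
def snap(n,f=None):
    o=monitor.get_obs(); c=optics.read_camera(n)
    if n=="wrist":
        H=np.array(c["hand_eye"]); Rt=R.from_rotvec(o["tool_rot"]).as_matrix()
        c["rotation"]=Rt@H[:3,:3]; c["origin"]=Rt@H[:3,3]+np.array(o["tool_pos"])
    if f: cv2.imwrite("pics/"+f,c["pixels"][...,::-1])
    np.save("last_%s.npy"%n,c,allow_pickle=True)
    return c
def load(n): return np.load("last_%s.npy"%n,allow_pickle=True).item()
def rays(c,uv):
    K=np.array([[c["fx"],0,c["cx"]],[0,c["fy"],c["cy"]],[0,0,1]])
    p=cv2.undistortPoints(np.array(uv,float).reshape(-1,1,2),K,np.array([c["k1"],0,0,0]))[:,0]
    return np.c_[p,np.ones(len(p))]@np.array(c["rotation"]).T
def onplane(c,uv,z):
    d=rays(c,uv); o=np.array(c["origin"]).ravel()
    return o+d*((z-o[2])/d[:,2])[:,None]
def cloud(c):
    v,u=np.mgrid[:400,:640]; uv=np.c_[u.ravel(),v.ravel()]
    return (np.array(c["origin"]).ravel()+rays(c,uv)*c["range_z"].reshape(-1,1)).reshape(400,640,3)
def down(yaw): # tool z down, tool y axis at angle yaw+90deg (closing line), tool x along yaw
    return (R.from_euler('z',yaw)*R.from_rotvec([np.pi,0,0])).as_rotvec()
E
python3 - <<'E'
from h import *
o=monitor.get_obs(); print(o["time"],o["tool_pos"],o["tool_rot"],o["finger_gap"],manip.nose_length)
for n in("top","scene"):
    c=snap(n,n+".png"); print(n,c["origin"],c["k1"],c["fx"])
    print(c["rotation"])
E
```

```text
0.0 [0.1805479  0.571917   0.23812282] [-4.78426067e-01 -3.10451775e+00  3.02803086e-03] 1.0010615503857738 0.008
top [0.454409   0.11083155 0.9170315 ] -0.011569020679662357 381.5648829253772
[-2.13031699  2.16256745 -0.09748972]
scene [1.31170738 0.01078494 0.81711805] 0.03300350611564268 423.0869557295113
[-1.81876962 -1.59985359  0.68845306]
```

View pics/top.png

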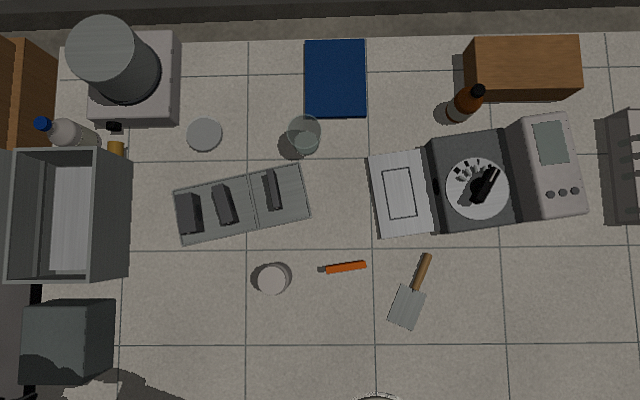

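View pics/scene.png

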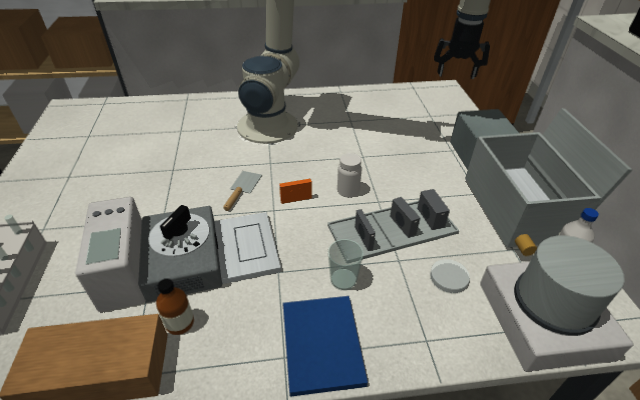

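Top view: the tray spans (175,190)–(310,215). The sample should be the cassette alone in its right bay at (272,190); the other two are at (189,213) and (226,204). The orange block at (345,267) is the look-alike. The stage outline is at (399,193), the knob at (485,185), the beaker at (303,135) and the jar at (272,278). One enlarged crop will confirm this.

```bash
sed -i 's/    if f: cv2/    c["rotation"]=np.array(c["rotation"]); c["rotation"]=R.from_rotvec(c["rotation"]).as_matrix() if c["rotation"].size==3 else c["rotation"]\n    if f: cv2/' h.py
python3 - <<'E'
from h import *
np.set_printoptions(precision=4,suppress=True)
c=snap("top"); P=cloud(c); g=c["pixels"][...,::-1]
a=cv2.resize(g[150:250,165:325],None,fx=4.5,fy=4.5,interpolation=cv2.INTER_CUBIC); b=cv2.resize(g[120:245,365:525],None,fx=4.5,fy=4.5,interpolation=cv2.INTER_CUBIC)
cv2.imwrite("pics/crop1.png",cv2.resize(np.vstack([a[:, :],np.zeros((6,a.shape[1],3),np.uint8),b])[:1024],None,fx=.58,fy=.58))
m=P[...,2]
for n,(r0,r1,c0,c1),(z0,z1) in [("cass",(160,225,250,295),(.06,.08)),("cassM",(175,230,205,245),(.06,.08)),("cassL",(185,240,170,206),(.06,.08)),("stage",(140,245,360,440),(.012,.028)),("deck",(120,245,425,530),(.062,.076)),("knob",(150,215,450,520),(.122,.145)),("beaker",(105,165,280,330),(.09,.11)),("jar",(255,300,250,295),(.105,.125))]:
    S=m[r0:r1,c0:c1]; k=(S>z0)&(S<z1); Q=P[r0:r1,c0:c1][k]
    if len(Q)<5: print(n,len(Q),np.percentile(S,[5,50,95])); continue
    (cx,cy),(w,h),t=cv2.minAreaRect((Q[:,:2]*1000).astype(np.float32))
    print(n,len(Q),Q.mean(0),"rect",cx,cy,w,h,t)
E
```

```text
cass 294 [0.5777 0.2266 0.0694] rect 577.9329833984375 227.2056427001953 90.27886962890625 16.472618103027344 10.757688522338867
cassM 522 [0.5441 0.3407 0.0694] rect 544.7025756835938 341.84979248046875 90.53430938720703 28.52080535888672 17.0241641998291
cassL 747 [0.5246 0.4245 0.0694] rect 525.7279663085938 425.97625732421875 92.54082489013672 40.998741149902344 8.85322093963623
stage 5113 [ 0.5682 -0.0761  0.0201] rect 573.0128784179688 -75.45731353759766 207.46205139160156 141.9604034423828 7.6118292808532715
deck 6639 [ 0.589  -0.2282  0.0711] rect 589.6619873046875 -230.25807189941406 222.64210510253906 178.3133544921875 8.692646980285645
knob 416 [ 0.5687 -0.2251  0.1311] rect 569.3175659179688 -226.4613494873047 20.632070541381836 79.491943359375 57.99379348754883
beaker 227 [0.7033 0.1538 0.0976] rect 698.8073120117188 153.44473266601562 77.66983032226562 78.39222717285156 46.46432113647461
jar 660 [0.3781 0.2234 0.1148] rect 378.185302734375 223.94940185546875 57.03662872314453 59.131744384765625 43.927696228027344
```

View pics/crop1.png

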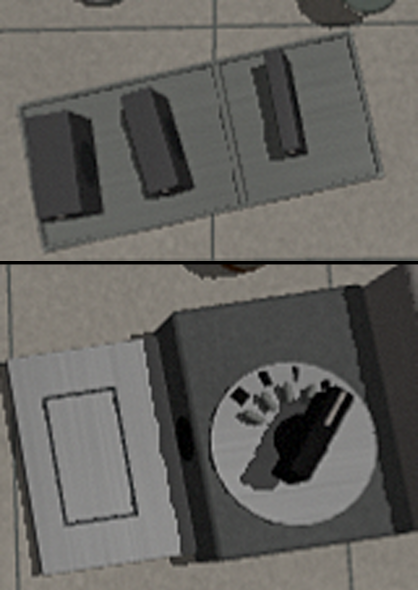

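The crop confirms it: the thin cassette stands alone in the bay right of the bar, top rect 90x16.5 mm, centred (0.578, 0.227), yaw 0.188. The other two measure 28 and 41 mm. The knob axis is (0.569, -0.226), with the nose (white line) at -32°, which fits parked. Next I measure the outline and go above the sample for a close look.

Run:
```python
from h import *
np.set_printoptions(precision=4,suppress=True)
c=load("top") ; g=cv2.cvtColor(c["pixels"],cv2.COLOR_RGB2GRAY)
roi=g[150:235,372:428]; m=((roi<cv2.GaussianBlur(roi,(0,0),6)-25)*255).astype(np.uint8)
n,l,s,ct=cv2.connectedComponentsWithStats(m,connectivity=8); print(s[1:])
for i in range(1,n):
    if s[i,4]>100:
        v,u=np.where(l==i); Q=onplane(c,np.c_[u+372,v+150],.02)
        print("outline",s[i],cv2.minAreaRect((Q[:,:2]*1000).astype(np.float32)))
def best(p,yaw):
    r=[]
    for y in(yaw,yaw+np.pi):
        q=kinematics.solve_ik(p,down(y)); r.append((y,q))
    return r
for p,y in [([.578,.227,.2],.188),([.57,-.075,.2],.13),([.569,-.226,.25],-.55),([.569,-.226,.12],-.1)]: print(best(p,y))
```

```text
[[ 34   0   1   1   1]
 [ 48   0   8  45 143]
 [ 54   0   2  11  17]
 [  9  17  37  53 260]
 [  0  35   9  50 152]
 [ 49  83   1   1   1]
 [ 51  83   1   1   1]
 [ 44  84   3   1   3]]
outline [ 48   0   8  45 143] ((618.4989624023438, -130.13632202148438), (106.69557189941406, 11.828457832336426), 5.661750316619873)
outline [  9  17  37  53 260] ((568.6250610351562, -65.70550537109375), (119.67871856689453, 68.544921875), 7.613650321960449)
outline [  0  35   9  50 152] ((530.2518920898438, -6.343221664428711), (116.70569610595703, 8.432663917541504), 7.557765960693359)
[(0.188, array([ 0.3194,  0.1434,  1.2438, -0.    ,  1.7544,  1.7022])), (3.3295926535897933, array([ 0.3194,  0.1434,  1.2438,  0.    ,  1.7544, -1.4393]))]
[(0.13, array([-0.19  ,  0.019 ,  1.3748,  0.    ,  1.7478,  1.2508])), (3.271592653589793, array([-0.19  ,  0.019 ,  1.3748,  0.    ,  1.7478, -1.8908]))]
[(-0.55, array([-0.4336,  0.1271,  1.1732, -0.    ,  1.8414,  1.6872])), (2.5915926535897933, array([-0.4336,  0.1271,  1.1732,  0.    ,  1.8414, -1.4544]))]
[(-0.1, array([-0.4336,  0.1326,  1.397 , -0.    ,  1.612 ,  1.2372])), (3.041592653589793, array([-0.4336,  0.1326,  1.397 ,  0.    ,  1.612 , -1.9044]))]
```

Run:
```python
from h import *
np.set_printoptions(precision=4,suppress=True)
manip.move_ptp([.578,.227,.20],down(.188))
c=snap("wrist","w1.png"); P=cloud(c); o=monitor.get_obs(); print(o["time"],o["tool_pos"],c["origin"],o["ft_force"])
z=P[...,2]; k=(z>.06)&(z<.08)&(c["range_z"]>0)&(abs(P[...,0]-.578)<.07)&(abs(P[...,1]-.227)<.04)
Q=P[k]; print(len(Q),Q.mean(0) if len(Q) else 0, cv2.minAreaRect((Q[:,:2]*1000).astype(np.float32)) if len(Q) else 0)
```

```text
2.1083 [0.5777 0.2279 0.2002] [0.6581 0.2423 0.335 ] [0.0451 0.9232 0.5002]
1410 [0.5832 0.226  0.0702] ((580.734375, 225.44947814941406), (90.09224700927734, 15.599019050598145), 10.711398124694824)
```

View pics/w1.png

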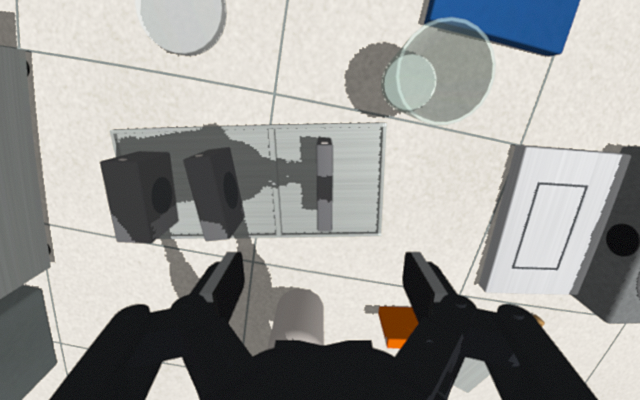

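The wrist view shows the thin cassette at (324,183), lined up with the open fingers. The beaker at (440,75) and the jar are well clear. Grasping it.

Run:
```python
from h import *
np.set_printoptions(precision=4,suppress=True)
def st(s):
    o=monitor.get_obs(); print(s,round(o["time"],2),np.array(o["tool_pos"]),"gap",o["finger_gap"]*85,"ff",o["finger_force"],"ft",o["ft_force"])
manip.line_to([.5795,.2262,.20],vel=.1)
print(manip.line_to([.5795,.2262,.036],vel=.12,threshold=15)); st("down")
manip.close_gripper(); st("closed")
manip.line_to([.5795,.2262,.06],vel=.08); st("lift")
```

```text
False
down 3.88 [0.5801 0.2264 0.0372] gap 84.60271519343567 ff 0.0 ft [0.4275 0.2248 0.3902]
closed 4.52 [0.5796 0.2262 0.0361] gap 15.347299199149917 ff 59.06783938407898 ft [ 0.5269 -0.1378  0.5457]
lift 4.97 [0.58   0.2264 0.061 ] gap 15.250588312506784 ff 58.75346302986145 ft [-0.2549  0.3117 -1.5046]
```

Opening of 15.3 mm means the thin cassette, so notch 0.45. Carrying it to the stage, with the outline centre cross-checked from the wrist picture.

Run:
```python
from h import *
np.set_printoptions(precision=4,suppress=True)
def st(s):
    o=monitor.get_obs(); print(s,round(o["time"],2),np.array(o["tool_pos"]),"gap",o["finger_gap"]*85,"ff",o["finger_force"],"ft",o["ft_force"])
Q=onplane(load("wrist"),[[538,183],[587,186],[562,269],[513,267]],.02); print(Q.mean(0)); 
t=Q[:,:2].mean(0); a=np.array([.5686,-.0657]); assert np.linalg.norm(t-a)<.012
p=(t+a)/2; print(p)
manip.line_to([.5795,.2262,.18],vel=.2)
manip.move_ptp([p[0],p[1],.16],down(.133)); st("above")
manip.line_to([p[0],p[1],.060],vel=.12)
print(manip.line_to([p[0],p[1],.046],vel=.02,threshold=5)); st("touch")
c=snap("wrist","w2.png")
```

```text
[ 0.5694 -0.0706  0.02  ]
[ 0.569  -0.0681]
above 6.85 [ 0.5691 -0.0671  0.1598] gap 15.217946512642763 ff 58.72732400894165 ft [-0.1942 -0.1772 -2.4936]
True
touch 8.37 [ 0.5692 -0.0682  0.0501] gap 15.314064701369947 ff 59.47654366493225 ft [1.3173 0.1817 3.9309]
```

View pics/w2.png

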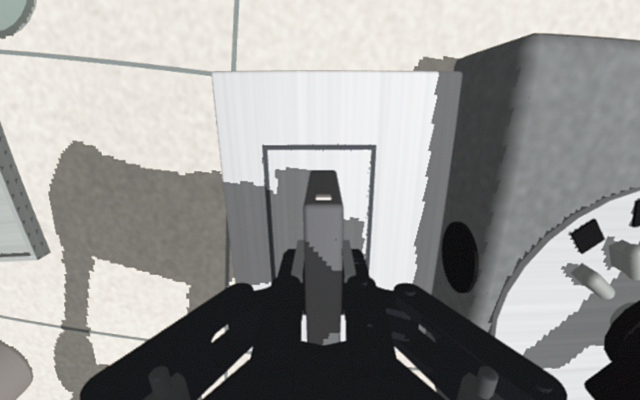

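The cassette's far end, at about x = 322, sits midway between the outline's sides at 264 and 376, and in line with it. It stood at the expected height (TCP 0.050). Releasing and moving to the knob.

Run:
```python
from h import *
np.set_printoptions(precision=4,suppress=True)
manip.let_go(); manip.hold(.2)
p=np.array(monitor.get_obs()["tool_pos"]); manip.line_to([p[0],p[1],.22],vel=.15)
c=snap("wrist"); P=cloud(c); z=P[...,2]
k=(z>.078)&(z<.09)&(c["range_z"]>0)&(abs(P[...,0]-p[0])<.07)&(abs(P[...,1]-p[1])<.05); Q=P[k]
print("cass",len(Q),Q.mean(0),cv2.minAreaRect((Q[:,:2]*1000).astype(np.float32)))
manip.move_ptp([.569,-.226,.25],down(-.55))
c=snap("wrist","w3.png"); P=cloud(c); z=P[...,2]; print(monitor.get_obs()["time"],monitor.get_obs()["tool_pos"])
k=(z>.122)&(z<.14)&(c["range_z"]>0)&(np.hypot(P[...,0]-.569,P[...,1]+.226)<.05); Q=P[k]
print("knob",len(Q),Q.mean(0),cv2.minAreaRect((Q[:,:2]*1000).astype(np.float32)))
```

```text
cass 1364 [ 0.5732 -0.0693  0.0843] ((570.2264404296875, -69.79191589355469), (89.34999084472656, 15.970658302307129), 8.289433479309082)
11.375 [ 0.569  -0.2251  0.2492]
knob 1692 [ 0.5734 -0.2303  0.132 ] ((570.9549560546875, -228.83522033691406), (19.99654769897461, 79.04890441894531), 59.35060119628906)
```

View pics/w3.png

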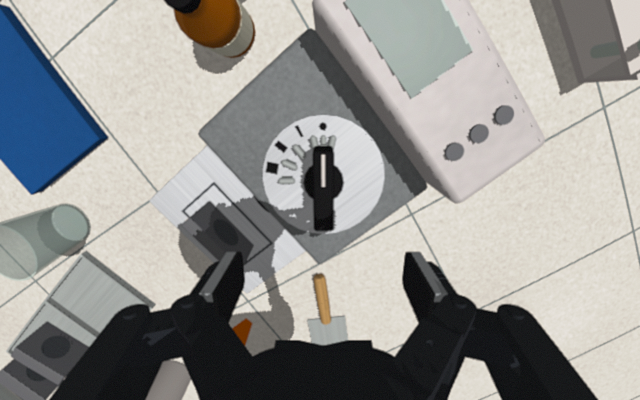

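The knob centre is (0.570, -0.228) at yaw -0.54, lined up with the fingers. The thin-bar mark at (299,131) is the first notch counterclockwise from the dot at (323,126). Gripping, lifting and turning.

Run:
```python
from h import *
np.set_printoptions(precision=4,suppress=True)
def st(s):
    o=monitor.get_obs(); print(s,round(o["time"],2),np.array(o["tool_pos"]),"gap",o["finger_gap"]*85,"ff",o["finger_force"],"ft",o["ft_force"],o["ft_torque"])
x,y=.5703,-.2280; Y=-.542
manip.move_ptp([x,y,.20],down(Y))
if manip.line_to([x,y,.103],vel=.1,threshold=12): st("HIT"); raise SystemExit
st("down"); manip.close_gripper(); st("closed")
manip.line_to([x,y,.1180],vel=.03); manip.hold(.2); st("up")
```

```text
down 12.81 [ 0.5708 -0.2282  0.1041] gap 84.83762742569338 ff 0.0 ft [-0.1373 -0.0873  1.3472] [-0.038   0.0715  0.0086]
closed 13.42 [ 0.5707 -0.2274  0.1034] gap 18.94066896785607 ff 59.61373150348663 ft [0.4058 3.5827 2.616 ] [ 0.4779 -0.1588 -0.0506]
up 14.27 [ 0.5706 -0.2274  0.1146] gap 19.189790443527034 ff 58.87646555900574 ft [  7.8868   1.4237 -12.8237] [ 0.1334 -1.5322 -0.0858]
```

Run:
```python
from h import *
np.set_printoptions(precision=4,suppress=True)
def st(s):
    o=monitor.get_obs(); print(s,round(o["time"],2),np.array(o["tool_pos"]),"gap",o["finger_gap"]*85,"ff",o["finger_force"],"ft",o["ft_force"],o["ft_torque"]); return o
x,y=.5703,-.2280
for z in(.1195,.121,.1225,.124):
    manip.line_to([x,y,z],vel=.02); manip.hold(.2); o=st(z)
    if o["tool_pos"][2]>.1176 or o["ft_force"][2]<-20: break
```

```text
0.1195 14.72 [ 0.5705 -0.2274  0.1158] gap 19.51584157954009 ff 58.8679164648056 ft [  9.1178   1.4331 -14.1525] [ 0.0716 -1.5612 -0.0516]
0.121 15.17 [ 0.5706 -0.2274  0.1171] gap 18.99571998925809 ff 58.89270007610321 ft [  8.8317   1.5782 -14.2399] [ 0.0267 -1.6782 -0.0255]
0.1225 15.62 [ 0.5705 -0.2274  0.1184] gap 19.143580086493937 ff 58.916287422180176 ft [  9.0599   1.0115 -14.8879] [-0.0064 -1.6815 -0.0876]
```

Run:
```python
from h import *
np.set_printoptions(precision=4,suppress=True)
def st(s):
    o=monitor.get_obs(); print(s,round(o["time"],2),np.array(o["tool_pos"]),"gap",o["finger_gap"]*85,"ft",o["ft_force"],o["ft_torque"],"q",np.array(o["joint_positions"])); return o
x,y=.5703,-.2280; Y=-.542
st("0")
for d in(.15,.3,.45,.46):
    manip.move_ptp([x,y,.1225],down(Y+d)); st(d)
snap("scene","s2.png")
manip.line_to([x,y,.104],vel=.04); manip.hold(.2); st("lowered")
c=snap("wrist","w4.png")
```

```text
0 15.62 [ 0.5705 -0.2274  0.1184] gap 19.143580086493937 ft [  9.0599   1.0115 -14.8879] [-0.0064 -1.6815 -0.0876] q [-0.4353  0.1406  1.3912  0.0011  1.6124  1.6771]
0.15 15.88 [ 0.5706 -0.2274  0.1184] gap 19.141489211498126 ft [  9.168    0.4046 -15.4398] [-0.0189 -1.6914  0.0371] q [-0.4352  0.1406  1.3911  0.0011  1.6123  1.5264]
0.3 16.15 [ 0.5706 -0.2274  0.1184] gap 19.11893672451914 ft [  9.3352   1.0084 -15.008 ] [-0.0167 -1.7736 -0.0219] q [-0.4352  0.1406  1.3911  0.0012  1.6122  1.3764]
0.45 16.42 [ 0.5706 -0.2274  0.1184] gap 19.532838376960825 ft [  9.7343   0.6798 -15.164 ] [ 0.0273 -1.776   0.0502] q [-0.4352  0.1406  1.3911  0.0012  1.6122  1.2264]
0.46 16.67 [ 0.5706 -0.2274  0.1184] gap 19.334152463002585 ft [  8.4969   0.8511 -14.2247] [ 0.0323 -1.8169  0.0359] q [-0.4352  0.1406  1.3911  0.0012  1.6122  1.217 ]
lowered 17.52 [ 0.5708 -0.2274  0.1034] gap 18.970517935129667 ft [ 4.5257  3.6518 -2.3407] [ 0.5323 -0.8035 -0.0041] q [-0.4351  0.1447  1.4134  0.0012  1.5834  1.217 ]
```

View pics/w4.png

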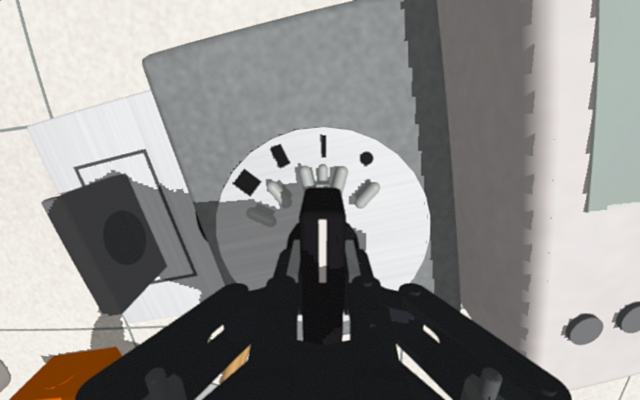

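The nose (white line at x = 322) points at the thin bar (323,146), between the teeth and lowered. Releasing, retreating and checking.

Run:
```python
from h import *
np.set_printoptions(precision=4,suppress=True)
manip.let_go(); manip.hold(.3)
manip.line_to([.5703,-.2280,.27],vel=.15)
c=snap("wrist","w5.png"); P=cloud(c); z=P[...,2]
k=(z>.122)&(z<.155)&(c["range_z"]>0)&(np.hypot(P[...,0]-.569,P[...,1]+.226)<.05); Q=P[k]
print("knob",len(Q),Q.mean(0),cv2.minAreaRect((Q[:,:2]*1000).astype(np.float32)),"top z",np.median(Q[:,2]))
k=(z>.078)&(z<.092)&(c["range_z"]>0)&(np.hypot(P[...,0]-.57,P[...,1]+.07)<.06); Q=P[k]
print("cass",len(Q),np.median(Q[:,2]),cv2.minAreaRect((Q[:,:2]*1000).astype(np.float32)))
c=snap("top"); P=cloud(c); z=P[...,2]; m=z
for n,(r0,r1,c0,c1) in [("cassM",(175,230,205,245)),("cassL",(185,240,170,206))]:
    S=m[r0:r1,c0:c1]; Q=P[r0:r1,c0:c1][(S>.06)&(S<.08)]; print(n,cv2.minAreaRect((Q[:,:2]*1000).astype(np.float32)))
print(monitor.get_obs()["time"])
```

```text
knob 1493 [ 0.5735 -0.2289  0.132 ] ((571.0645751953125, -228.4397735595703), (19.621374130249023, 79.56163787841797), 85.94073486328125) top z 0.13221947927662892
cass 1079 0.0839472893087147 ((569.8765258789062, -70.14698028564453), (91.65401458740234, 17.59630584716797), 7.481858253479004)
cassM ((544.6904296875, 341.7015380859375), (90.49088287353516, 28.93153953552246), 16.792997360229492)
cassL ((525.3265380859375, 426.1837158203125), (91.83483123779297, 41.41862487792969), 8.473959922790527)
19.8833
```

View pics/w5.png

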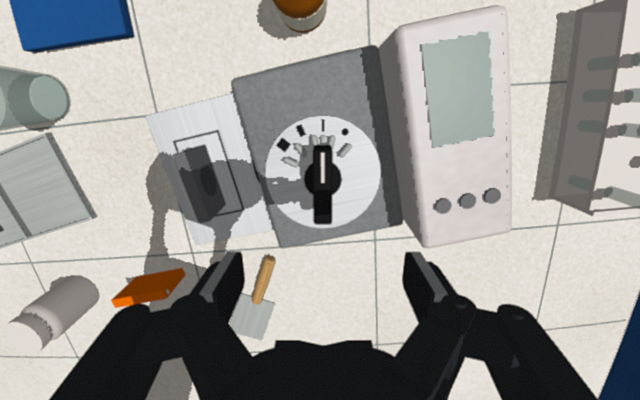

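The knob turned 26.6° (0.46 rad) and its top is back at 0.132. Its nose points at the thin bar (322,125). The cassette stands in the outline near (200,180), and the other two haven't moved.

```bash
python3 -c "
from workcell import manip
print(manip.finish_job())"
```

```text
the job is handed in; nothing more can be done
None
```

The thin (16 mm) cassette stands upright, centred and in line in the stage outline, the selector is fully down in the thin-bar notch, and the job was handed in at about 20 s; no verdict was returned.

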